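# Centre-punch the drill spot on a bracket blank

## Robot

A 6-joint arm with a two-finger parallel gripper is mounted at the origin on a cart in front of the work surface, level with it; the furniture and walls round the work are solid. World frame = base frame: x ahead of the robot, y to its left, z up, the work surface at z = 0. Lengths are in m, angles in rad, forces in N, time in s.
With the tool pointing down it reaches from about 0.25 to 0.775 m from the base axis. Payload 4 kg.
Tool frame: the origin (TCP) lies between the finger pads; the fingertips stand 17 mm ahead of it and the grasp point (between the pads) lies 2 mm behind it; y points along the fingers, x is the direction in which the jaws open and shut, and the axes are right-handed (so a half turn about y gives the same grasp; the last joint's range is limited). The gripper opens to 94 mm and grips with 3 to 60 N. Pads are 16 mm wide; open, the fingers measure 119 mm over their backs; the gripper's body (75 mm by 177 mm) begins 78 mm behind the grasp point.
Start: joints at [-1.417, 0.087, 1.371, -0, 1.684, -0.103], TCP at [0.14, -0.532, 0.223] pointing down, gripper open.
Joint ranges: [-3.1, 3.1], [-0.76, 2.03], [0.27, 2.55], [-1.08, 4.22], [0.17, 2.65], [-2.57, 2.57]. Speed limits (rad/s): [2.79, 2.79, 3.14, 3.14, 3.14, 3.14].

## Interface

Orientations are given as a unit quaternion [w, x, y, z].
In Python, from station import bot gives the robot as it stands. Calls block until the motion is done:
- bot.move_pose(position, orientation): joint-space move of the TCP to a pose.
- bot.line_to(position, attitude=None, vel=0.15, f_stop=None): straight line of the TCP; attitude=None keeps the orientation; vel is the mean speed in m/s. With f_stop (N) it stops when the force on the tool has changed by that much, and returns True; else False.
- bot.set_joints(angles): joint-space move.
- bot.gripper_to(opening, grip_force=None): finger opening in m; grip_force is the grip in N (None keeps the last); returns when the fingers have stopped.
- bot.hold(seconds).
- bot.solve_ik(position, orientation): joint angles nearest the present ones, or None.
- bot.sense(): the state.
- bot.camera(name): name is "side" or "top"; returns the picture (384x512x3 uint8, red, green, blue); there is no depth.
- bot.calibration(name): a dict with "fx", "fy", "cx", "cy" (pixels), "world_to_cam" (4x4, takes a point from world to camera coordinates). Camera axes: x right, y up, looking along -z (the intrinsics and any distortion apply to the point x, -y, -z); pixel columns grow to the right and rows downward; lengths in m; the calibration is good to about 2 mm. A picture is of the moment at which its call begins. calibration takes no time and is no camera call.
A pose or a line that the arm cannot do raises bot.MotionError and nothing moves.
- bot.hand_in(): hands the job in, once; it reports no verdict.
The state is a dict: "clock": time; "joint_positions": joint angles; "joint_velocities": joint speeds; "joint_torque": joint torques, N m; "ee_pos": TCP position; "tool_rot": TCP orientation; "contact_force": force on the tool from outside, world axes, zero at the start; "moment": the same for the moment, N m; "opening": finger opening in m.
Only numpy, scipy, OpenCV 4.12 (cv2) and the standard library are available. Lean on these libraries where they do the work, as an engineer would, in place of code of your own. Each camera call takes 0.05 s, during which the arm holds its last target.

## Task

Slide the bracket blank, scribed end first, under the keeper strips of the marking jig until it is home against the end stop, and let go of it. Then take the spring-loaded centre punch from the tool block, hold it upright with its point on the crossing of the scribed lines and press straight down until the spring snaps, striking nowhere else. Put the punch back in its hole in the tool block, leaving the blank home in the jig and the things round about undisturbed.

Things in the scene. Friction and masses are not known exactly. Their poses are not given: they have to be found in the camera images.
- blank_center (a point): Bracket blank: plain aluminium flat bar 104 x 44 x 10 mm lying flat on the bench. This point: its middle, 5 mm over its underside. x runs along it towards the scribed end, y across its width, z up. At the -x end, 34 mm from the middle, it has a 14 mm hole. Grasp it across the 44 mm width near the bored end (about 32 mm from the middle). 0.09 to 0.17 kg.
- blank_mark (a point): Drill spot on the blank: the crossing of two dark scribed lines (1.2 mm wide) on its upper face, 30 mm from the middle towards the +x end (22 mm from the end face), midway across the width.
- blank_front (a point): Middle of the lower edge of the blank's scribed (+x) end face.
- jig_stop (a point): Marking jig, fixed: steel anvil, its top (the channel floor) 30 mm over the bench. This point: on that floor at the foot of the end stop, mid-channel; x points into the stop (the way the blank slides in), z up. Channel 48 mm wide, 53 mm long, between rails; keeper strips overhang each side by 6.5 mm, 13 mm over the floor. Highest part 48 mm over the bench.
- jig_mouth (a point): Start of the channel on its floor, 53 mm before the stop, same axes; lead-in flares reach 13 mm further out. In front of it the floor goes on, still 30 mm high, and 15 mm out narrows to a tongue 30 mm wide that ends 63 mm out: the blank laid on it leaves its sides free for the fingers (base plate 20 mm below floor height). Pushed home, the blank's bored end stands 51 mm out of the channel.
- punch_grip (a point): Steel automatic centre punch, 129 mm long, upright, point down, in the tool block; z up along it. This point: on its axis, mid-grip, 92 mm above the point. Round grip 16 mm thick, from 24 mm below to 24 mm above this point; below it a collar 26 mm wide (62 to 68 mm above the point) on which fingertips can bear; above it a cap 18.4 mm wide up to 129 mm. Nose 14 mm wide. 0.2 kg.
- punch_tip (a point): The punch's point, at the lower end of its 6 mm spindle, which slides up into the nose when pressed.
- punch_hammer (a joint): The punch's hidden hammer, in m: 0 cocked (as found), jumps from under 0.001 to 0.006 when the spring snaps. Pressed on its point, the punch gives: the resistance rises from 2 N to about 12 N over some 9 mm of travel, then the hammer trips and the load suddenly falls to about half (do not go beyond 16 mm of travel: the spindle bottoms). It cocks itself again as it is lifted.
- stand_hole (a point): Tool block, fixed: grey plastic, 60 x 104 x 72 mm, on a low foot plate. This point: middle of the mouth of its widest hole (19 mm wide, 65 mm deep, bevelled), on the block's top, 72 mm over the bench; z up, -y along the block towards two smaller empty holes. The punch's nose hangs in the hole, its collar resting on the top, so the punch's point is then 62 mm below the mouth.
- hex_key: bystander: black L-shaped hex key, 32 x 132 x 6 mm, lying on the bench
- grease_tin: bystander: flat round tin, 54 mm wide, 24 mm high
- test_plug: bystander: small stepped brass plug, 22 mm wide, 32 mm high
- vial: bystander: white dropper bottle with a pointed cap, 31 mm wide, 94 mm high
- screwdriver: bystander: small screwdriver, 184 mm long, lying on the bench

How it is judged:
By the outcome, as a careful person would: the job done as asked, in the order asked, and still so for the second after the job is handed in, with the robot touching nothing.
It also fails if it takes over 69 s, if anything falls off the work surface, if the arm or the gripper's body presses on something with over 40 N, if the wrist force passes 120 N, or if a joint passes its speed limit or range.

## Working session

There is one attempt and no reset: what is moved stays moved. The work goes in short steps, each a Python script; the robot and the scene stay as the last script left them, time stands still between calls to the robot, and variables do not carry over. Pictures are saved under pics/ and viewed, and the job is handed in when it is done.

```bash
ls; mkdir -p pics; python3 - <<'E'
from station import bot
import cv2
for n in ("side","top"):
    im=bot.camera(n); cv2.imwrite(f"pics/{n}0.png",im[:,:,::-1]); c=bot.calibration(n); print(n,c)
s=bot.sense(); print(s["clock"],s["tool_rot"],s["opening"],s["contact_force"])
E
```

```text
pics
side {'fx': 365.92614850637244, 'fy': 365.92614850637244, 'cx': 256.52380933607145, 'cy': 191.59868047157414, 'world_to_cam': array([[ 0.46086695,  0.8874491 , -0.00597971, -0.36529773],
       [-0.60497529,  0.31908916,  0.72951148,  0.25321901],
       [ 0.64931237, -0.33259016,  0.68394242, -1.27074212],
       [ 0.        ,  0.        ,  0.        ,  1.        ]])}
top {'fx': 362.8737182757682, 'fy': 362.8737182757682, 'cx': 256.7157650154941, 'cy': 200.93915978468777, 'world_to_cam': array([[-0.01110063, -0.9999311 , -0.00381671,  0.11046514],
       [ 0.9978824 , -0.01132236,  0.06405098, -0.6026032 ],
       [-0.06408978, -0.00309762,  0.99793933, -0.98072305],
       [ 0.        ,  0.        ,  0.        ,  1.        ]])}
0.1 [ 0.56036682 -0.5594316   0.43235758 -0.43138409] 0.09444728587350883 [-0.44029725  0.60850425 -0.02807433]
```

View pics/side0.png

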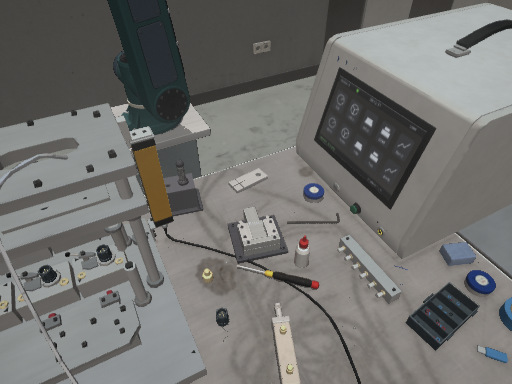

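View pics/top0.png

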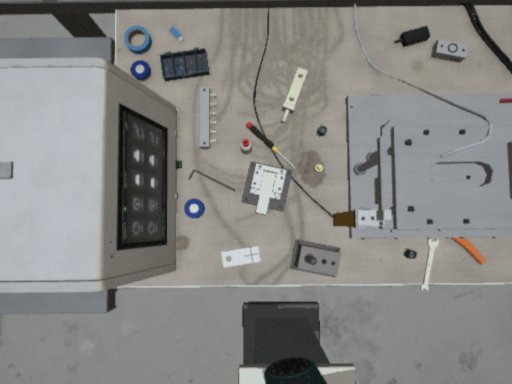

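```bash
python3 - <<'E'
import cv2
t=cv2.imread("pics/top0.png"); s=cv2.imread("pics/side0.png")
cv2.imwrite("pics/tc.png",cv2.resize(t[150:285,205:355],None,fx=5.2,fy=4.4*1.0 if 0 else 4.4,interpolation=3) if 0 else cv2.resize(t[150:285,205:355],None,fx=4,fy=4,interpolation=3))
cv2.imwrite("pics/sc.png",cv2.resize(s[140:290,150:350],None,fx=4,fy=4,interpolation=3))
E
```

```text
(no output)
```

View pics/tc.png

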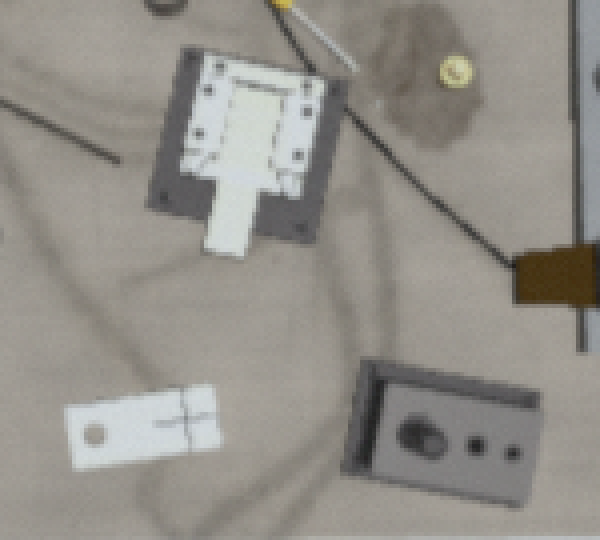

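View pics/sc.png

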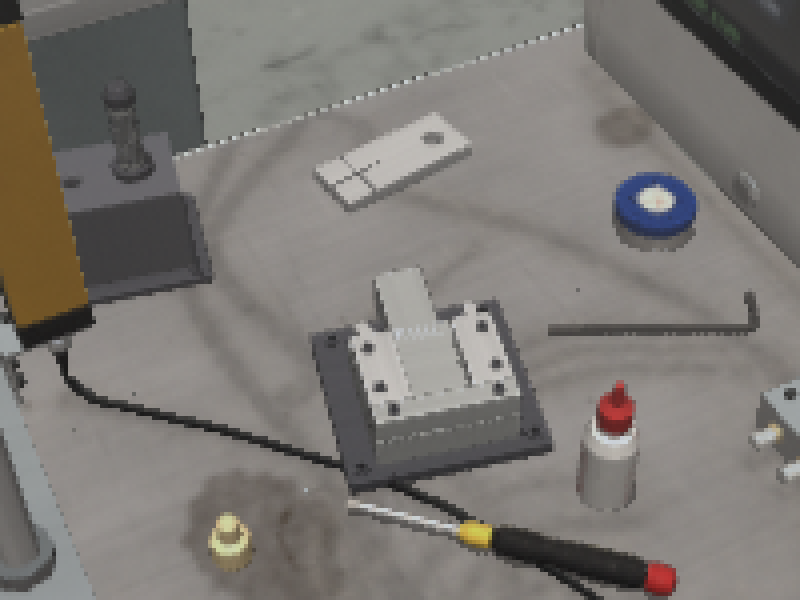

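```bash
cat > h.py <<'E'
import numpy as np, cv2
from station import bot
from scipy.optimize import least_squares
C={n:bot.calibration(n) for n in("side","top")}
def proj(n,p):
    c=C[n]; q=(c["world_to_cam"]@np.append(p,1))[:3]
    return np.array([c["fx"]*q[0]/-q[2]+c["cx"], c["fy"]*-q[1]/-q[2]+c["cy"]])
def ray(n,uv):
    c=C[n]; M=c["world_to_cam"]; R=M[:3,:3]
    o=-R.T@M[:3,3]; d=R.T@np.array([(uv[0]-c["cx"])/c["fx"],-(uv[1]-c["cy"])/c["fy"],-1]); return o,d/np.linalg.norm(d)
def plane(n,uv,z):
    o,d=ray(n,uv); return o+d*(z-o[2])/d[2]
def tri(ut,us):
    o1,d1=ray("top",ut);o2,d2=ray("side",us)
    A=np.stack([d1,-d2],1); t=np.linalg.lstsq(A,o2-o1,rcond=None)[0]
    a,b=o1+t[0]*d1,o2+t[1]*d2
    return (a+b)/2,np.linalg.norm(a-b)
E
python3 - <<'E'
from h import *
t=cv2.imread("pics/top0.png"); s=cv2.imread("pics/side0.png")
def up(im,x0,x1,y0,y1,f=8):
    return cv2.resize(im[y0:y1,x0:x1],None,fx=f,fy=f,interpolation=cv2.INTER_CUBIC)
def toimg(p,x0,y0,f=8): return (np.asarray(p,float)+.5)/f-.5+[x0,y0]
np.set_printoptions(precision=4,suppress=True)
g=cv2.cvtColor(up(t,215,268,240,272),cv2.COLOR_BGR2GRAY)
m=(g>195).astype(np.uint8); 
cs,_=cv2.findContours(m,0,2); c=max(cs,key=cv2.contourArea)
r=cv2.minAreaRect(c); print(r)
px=toimg(cv2.boxPoints(r),215,240); print(px)
for z in(0.010,): 
    w=np.array([plane("top",p,z) for p in px]); print(w, np.linalg.norm(np.diff(w,axis=0),axis=1), w.mean(0))
# side
g=up(s,225,272,164,196); gg=cv2.cvtColor(g,cv2.COLOR_BGR2GRAY); cv2.imwrite("pics/sb.png",cv2.resize(gg,None,fx=2,fy=2)); 
print(gg.shape)
cv2.imwrite("pics/tj.png",up(t,238,296,158,218,10))
cv2.imwrite("pics/sj.png",up(s,225,292,188,265,7))
E
```

```text
((173.3494415283203, 139.0116729736328), (123.01246643066406, 231.82423400878906), 80.99149322509766)
[[220.717  251.6142]
 [249.3376 247.0768]
 [251.7453 262.2637]
 [223.1247 266.8011]]
[[0.4654 0.2046 0.01  ]
 [0.477  0.1255 0.01  ]
 [0.4354 0.1193 0.01  ]
 [0.4239 0.1982 0.01  ]] [0.0799 0.0421 0.0797] [0.4504 0.1619 0.01  ]
(256, 376)
```

View pics/sb.png

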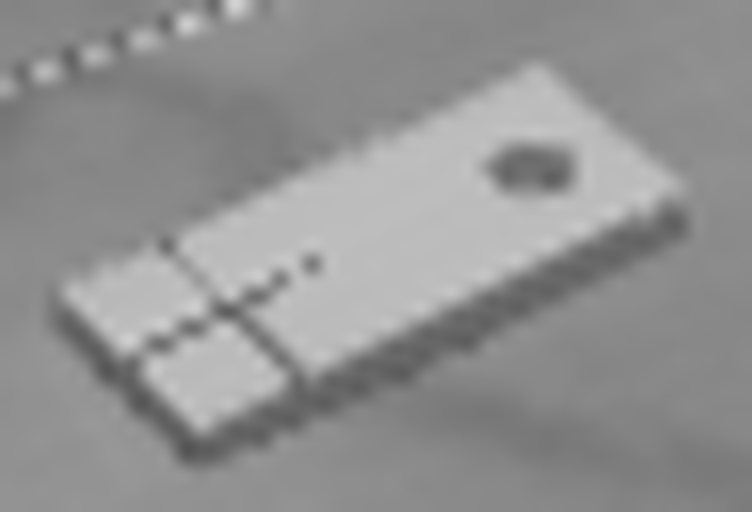

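View pics/tj.png

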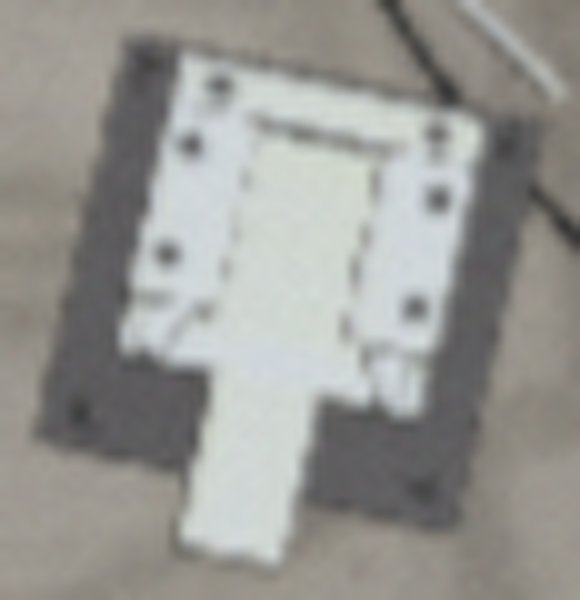

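View pics/sj.png

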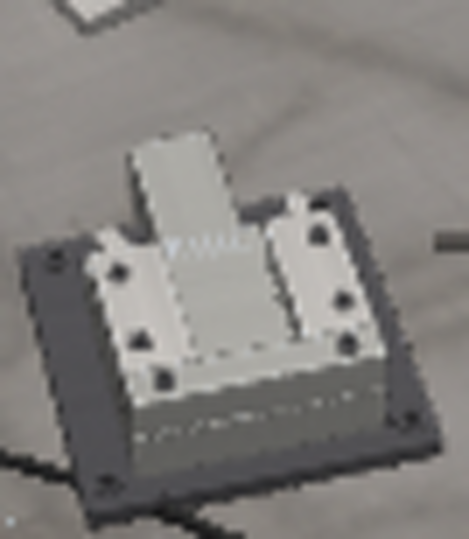

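```bash
cat >> h.py <<'E'
def darkc(im,p,r=1.8,it=4):
    "sub-pixel centroid of darkness round p"
    g=cv2.cvtColor(im,cv2.COLOR_BGR2GRAY).astype(float); p=np.array(p,float)
    yy,xx=np.mgrid[:g.shape[0],:g.shape[1]]
    for _ in range(it):
        d=np.hypot(xx-p[0],yy-p[1]); k=d<r+.8; ring=(d<r+2.2)
        w=np.clip(np.percentile(g[ring],70)-g,0,None)*np.clip(r+.8-d,0,1)*k
        p=np.array([(w*xx).sum(),(w*yy).sum()])/w.sum()
    return p
def up(im,x0,x1,y0,y1,f=8):
    return cv2.resize(im[y0:y1,x0:x1],None,fx=f,fy=f,interpolation=cv2.INTER_CUBIC)
def toimg(p,x0,y0,f=8): return (np.asarray(p,float)+.5)/f-.5+[x0,y0]
np.set_printoptions(precision=4,suppress=True)
E
python3 - <<'E'
from h import *
t=cv2.imread("pics/top0.png"); s=cv2.imread("pics/side0.png")
T=[(220,85),(437,133),(190,145),(167,255),(437,200),(413,310),(150,60),(505,143),(80,412),(425,490)]
S=[(347,343),(164,380),(343,299),(317,234),(141,341),(119,272),(410,418),(108,482),(318,202),(57,260)]
for a,b in zip(T,S):
    a=darkc(t,toimg(a,238,158,10)); b=darkc(s,toimg(b,225,188,7))
    P,e=tri(a,b); print(a,b,P,e, "z0.048/0.01:",plane("top",a,.048 if P[2]>.03 else .01)[:2],plane("side",b,.048 if P[2]>.03 else .01)[:2])
# blank
def blank(im,n,x0,x1,y0,y1,th,z=.01):
    g=cv2.cvtColor(up(im,x0,x1,y0,y1),cv2.COLOR_BGR2GRAY)
    m=cv2.morphologyEx((g>th).astype(np.uint8),3,np.ones((25,25)))
    cs,_=cv2.findContours(m,0,2); c=max(cs,key=cv2.contourArea)
    p=toimg(c[:,0],x0,y0); w=np.array([plane(n,q,z)[:2] for q in p]).astype(np.float32)
    r=cv2.minAreaRect(w); print(n,th,r)
for th in(180,190): blank(t,"top",215,268,240,272,th)
for th in(150,165): blank(s,"side",225,272,164,196,th)
mt=darkc(t,toimg((186,420),205,150,4),1.5); ms=darkc(s,toimg((225,310),225,164,16),1.5)
ht=darkc(t,toimg((95,433),205,150,4),2.5); hs=darkc(s,toimg((530,168),225,164,16),2.5)
print("mark",tri(mt,ms),plane("top",mt,.01),plane("side",ms,.01)); print("hole",tri(ht,hs),plane("top",ht,.01),plane("side",hs,.01))
# stand small holes
for a in [(476,446),(513,453)]:
    a=darkc(t,toimg(a,205,150,4)); print("small hole",a,plane("top",a,.072))
b=darkc(s,toimg((72,181),150,140,4)); print(plane("side",b,.072))
for a,b in [((333,219),(165,226)),((356,219),(145,131)),((356,213),(156,137)),((356,225),(134,137))]: print("post",tri(a,b))
cv2.imwrite("pics/ts.png",up(t,285,345,232,282,12)); cv2.imwrite("pics/ss.png",up(s,120,210,150,220,8))
cv2.imwrite("pics/tp.png",up(t,300,420,190,250,6))
E
```

```text
[259.5562 166.0928] [274.205  236.8116] [0.6957 0.095  0.05  ] 0.00020695171164624077 z0.048/0.01: [0.696  0.0949] [0.6943 0.096 ]
[281.2321 170.7782] [247.9758 241.8823] [0.6821 0.0367 0.0508] 0.000347180628733197 z0.048/0.01: [0.6826 0.0367] [0.68   0.0375]
[256.5004 172.0414] [273.6147 230.5479] [0.6795 0.1031 0.0503] 0.00054847867309468 z0.048/0.01: [0.6799 0.1033] [0.6777 0.1038]
[254.1304 182.9374] [270.0686 221.1338] [0.6502 0.1099 0.0499] 0.00022026662391239895 z0.048/0.01: [0.6505 0.11  ] [0.6487 0.1107]
[281.3722 177.4818] [244.5302 236.3203] [0.6641 0.0368 0.0506] 0.00011054139410517544 z0.048/0.01: [0.6644 0.0366] [0.6621 0.0378]
[279.1691 188.4176] [241.4595 226.5622] [0.6348 0.0433 0.0506] 0.00028347385063018073 z0.048/0.01: [0.635 0.043] [0.6328 0.0443]
[252.3773 163.9458] [283.2017 247.6578] [0.7075 0.1141 0.0133] 0.0013531410155722423 z0.048/0.01: [0.7084 0.1147] [0.705  0.1149]
[288.4059 172.1611] [240.0478 256.7581] [0.6837 0.0146 0.0126] 0.000414597414006354 z0.048/0.01: [0.684  0.0142] [0.682  0.0156]
[245.5065 198.9201] [270.6741 216.2719] [0.61   0.1346 0.0159]
[... 644 characters left out ...]
, 8.72118091583252)
mark (array([0.4572, 0.121 , 0.0116]), np.float64(6.86763808088335e-05)) [0.4571 0.121  0.01  ] [0.4556 0.1218 0.01  ]
hole (array([0.4466, 0.1841, 0.0105]), np.float64(0.00012813986348854826)) [0.4466 0.1842 0.01  ] [0.4461 0.1843 0.01  ]
small hole [323.563  261.0833] [ 0.4429 -0.0673  0.072 ]
small hole [332.7566 262.8682] [ 0.438 -0.091  0.072]
[ 0.4435 -0.0681  0.072 ]
post (array([ 0.5496, -0.1055,  0.0456]), np.float64(0.01178808205149542))
post (array([ 0.5465, -0.0971,  0.3017]), np.float64(0.009652375556366692))
post (array([ 0.5609, -0.0905,  0.296 ]), np.float64(0.0072847022672024855))
post (array([ 0.5327, -0.1098,  0.2833]), np.float64(0.025840310577787018))
```

View pics/ts.png

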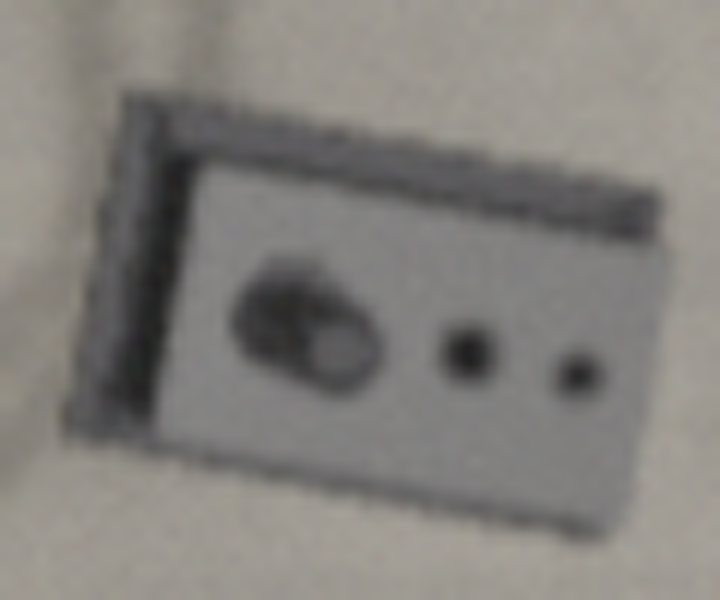

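View pics/ss.png

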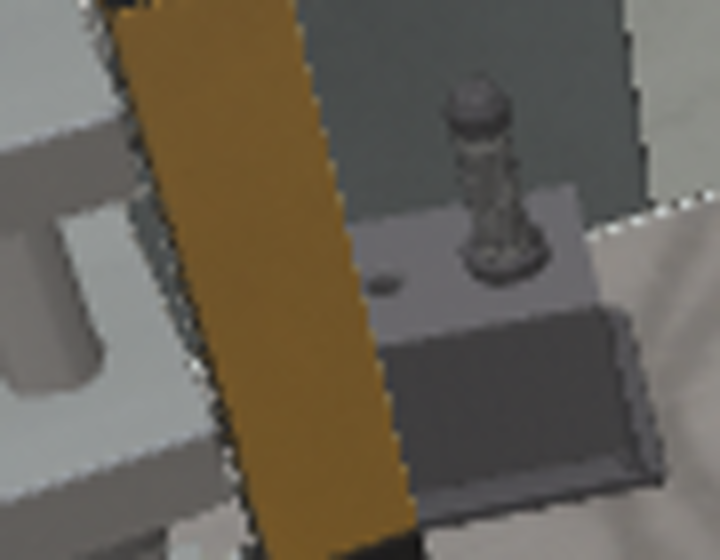

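View pics/tp.png

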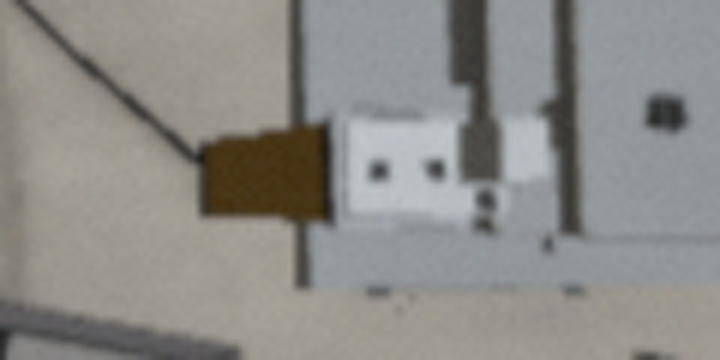

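```bash
python3 - <<'E'
from h import *
# cap top centre: top view bright disc (345,347)@12x, side dome
ct=toimg((343,347),285,232,12)
print("cap top plane.139",plane("top",ct,.139)); 
for v in [(478,90),(478,105)]: print("tri",tri(ct,toimg(v,120,150,8)))
# collar in side: left/right edges
cc=toimg((507,262),120,150,8); print("collar side z.075",plane("side",cc,.075), plane("side",toimg((507,250),120,150,8),.078))
# collar in top: visible left/top arc: leftmost x~232, top y~258 -> r=13mm
for z in (.078,):
    print("collar top L,T",plane("top",toimg((232,315),285,232,12),z),plane("top",toimg((300,255),285,232,12),z))
# block corners top face: top view vs side
tt=[(203,160),(665,243),(155,430),(600,530)]
W=[plane("top",toimg(a,285,232,12),.072) for a in tt]; print(np.array(W)); print("centre",np.mean(W,0))
print("tri corner", tri(toimg((203,160),285,232,12),toimg((597,305),120,150,8)), tri(toimg((155,430),285,232,12),toimg((570,183),120,150,8)))
t=cv2.imread("pics/top0.png");s=cv2.imread("pics/side0.png")
print("small",tri(darkc(t,toimg((476,446),205,150,4)),darkc(s,toimg((72,181),150,140,4))))
# jig
M=np.array([.6572,.0733]);u=np.array([np.cos(np.radians(-13.1)),np.sin(np.radians(-13.1))]);v=np.array([-u[1],u[0]])
for nm,a in [("tongueL",(180,545)),("tongueR",(285,562)),("tongueLup",(205,400)),("tongueRup",(318,395)),("stopline",(323,135))]:
    for z in((.03,.048)if nm=="stopline" else (.03,)):
        P=plane("top",toimg(a,238,158,10),z)[:2]; print(nm,z,P,"along",(P-M)@u,"across",(P-M)@v)
for nm,a in [("tongueL",(212,130)),("tongueR",(133,152)),("stopR",(197,358)),("stopL",(300,342))]:
    P=plane("side",toimg(a,225,188,7),.03)[:2]; print("side",nm,P,"along",(P-M)@u,"across",(P-M)@v)
print("tri tongue", tri(toimg((180,545),238,158,10),toimg((212,130),225,188,7)),tri(toimg((285,562),238,158,10),toimg((133,152),225,188,7)))
s=bot.sense();from scipy.spatial.transform import Rotation as R
q=s["tool_rot"];print(R.from_quat([q[1],q[2],q[3],q[0]]).as_matrix())
for a in np.radians([8.7,188.7,-171.3]):
    q=R.from_matrix(np.array([[np.cos(a),np.sin(a),0],[0,0,-1],[-np.sin(a),np.cos(a),0]]).T).as_quat(); print(a,bot.solve_ik([.447,.182,.15],[q[3],*q[:3]]))
E
```

```text
cap top plane.139 [ 0.4515 -0.0305  0.139 ]
tri (array([ 0.4518, -0.0297,  0.1411]), np.float64(0.0009340655651982953))
tri (array([ 0.4513, -0.0305,  0.1353]), np.float64(0.0010756523185791451))
collar side z.075 [ 0.4543 -0.031   0.075 ] [ 0.4524 -0.0298  0.078 ]
collar top L,T [ 0.4524 -0.016   0.078 ] [ 0.465  -0.0308  0.078 ]
[[ 0.4851 -0.0111  0.072 ]
 [ 0.4662 -0.1103  0.072 ]
 [ 0.4275  0.0003  0.072 ]
 [ 0.4052 -0.0947  0.072 ]]
centre [ 0.446  -0.0539  0.072 ]
tri corner (array([ 0.4848, -0.0118,  0.0733]), np.float64(0.0017782470652780965)) (array([0.4276, 0.0001, 0.0751]), np.float64(0.0011170591365211081))
small (array([ 0.4427, -0.0678,  0.0712]), np.float64(0.0005339685109893808))
tongueL 0.03 [0.5729 0.1072] along -0.08982063017219903 across 0.013875532426319361
tongueR 0.03 [0.5679 0.0787] along -0.08817464807532209 across -0.015023681584634114
tongueLup 0.03 [0.6124 0.0999] along -0.04970692810994567 across 0.015762680501579224
tongueRup 0.03 [0.6134 0.0691] along -0.04172368965064358 across -0.0140557680635801
stopline 0.03 [0.6848 0.0667] along 0.028400919856787533 across -0.00012276522782671672
stopline 0.048 [0.6822 0.0674] along 0.02568501553281279 across -0.00012135523428593717
side tongueL [0.5727 0.1097] along -0.09054524649453562 across 0.016318440530754923
side tongueR [0.5694 0.08  ] along -0.08703980823947331 across -0.013418837925413133
side stopR [0.6635 0.0574] along 0.009722266384281742 across -0.014030228794179953
side stopL [0.6732 0.0905] along 0.01171203638204206 across 0.020407922390546465
tri tongue (array([0.5733, 0.1082, 0.0312]), np.float64(0.002229136656785948)) (array([0.5683, 0.0795, 0.0292]), np.float64(0.0017997761607050863))
[[ 0.2539 -0.0003  0.9672]
 [-0.9672  0.0019  0.2539]
 [-0.0019 -1.      0.0002]]
0.15184364492350666 [ 0.2691 -0.0374  1.6422 -0.      1.5368  0.1173]
3.2934362985132997 None
-2.9897490086662866 None
```

```bash
cat >> h.py <<'E'
from scipy.spatial.transform import Rotation as R
def Q(adeg):
    a=np.radians(adeg); m=np.array([[np.cos(a),np.sin(a),0],[0,0,-1],[-np.sin(a),np.cos(a),0]]).T
    q=R.from_matrix(m).as_quat(); return np.array([q[3],*q[:3]])
def st(l=""):
    s=bot.sense(); print(l,"t%.2f"%s["clock"],s["ee_pos"],"F",s["contact_force"],"open %.4f"%s["opening"]); return s
def pics(tag):
    for n in("side","top"): cv2.imwrite(f"pics/{n}_{tag}.png",bot.camera(n)[:,:,::-1])
E
python3 - <<'E'
from h import *
bot.move_pose([.055,-.356,.40],Q(-75.3)); st()
bot.gripper_to(.06,20)
bot.move_pose([.355,.145,.30],Q(8.7)); st()
bot.move_pose([.4469,.182,.09],Q(8.7)); st()
pics("a")
t=cv2.imread("pics/top_a.png");s=cv2.imread("pics/side_a.png")
cv2.imwrite("pics/sa.png",s[60:260,120:370].repeat(3,0).repeat(3,1))
cv2.imwrite("pics/ta.png",t[180:380,180:380].repeat(3,0).repeat(3,1))
E
```

```text
t1.13 [ 0.0551 -0.3564  0.3985] F [0.5914 0.0734 0.2701] open 0.0940
 t3.96 [0.3553 0.1444 0.3001] F [ 0.1879  0.4802 -0.3795] open 0.0603
 t4.88 [0.4479 0.1819 0.0914] F [0.1643 0.327  0.297 ] open 0.0599
```

View pics/sa.png

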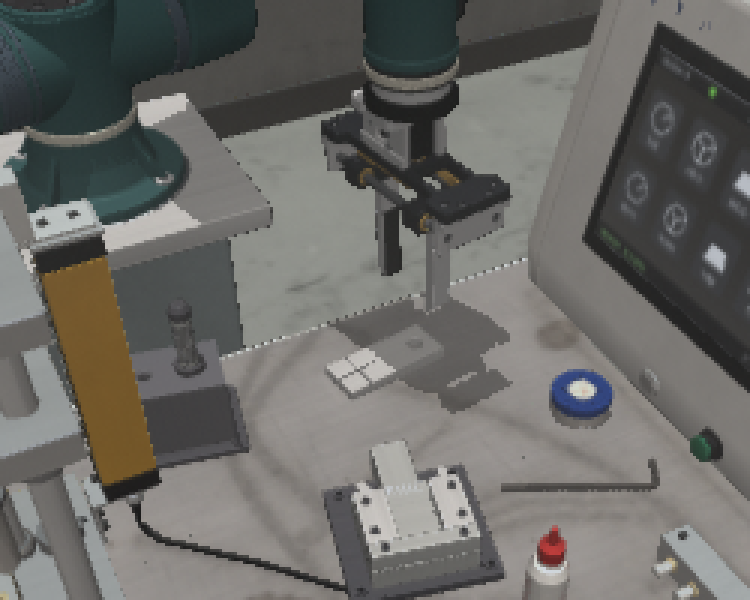

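View pics/ta.png

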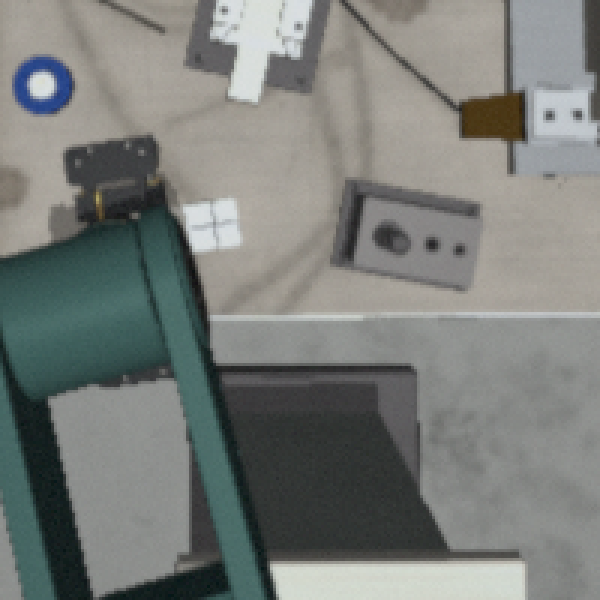

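```bash
python3 - <<'E'
from h import *
st("pre")
hit=bot.line_to([.4469,.182,.0190],Q(8.7),vel=.08,f_stop=6); st(f"down {hit}")
bot.gripper_to(.03,35); st("grip")
bot.line_to([.4469,.182,.085],vel=.1); st("lift")
pics("b")
t=cv2.imread("pics/top_b.png");s=cv2.imread("pics/side_b.png")
cv2.imwrite("pics/sb2.png",up(s,200,310,130,215,6))
E
```

```text
pre t4.98 [0.4483 0.1821 0.0924] F [ 0.4961 -0.4918 -0.1672] open 0.0600
down False t6.02 [0.4475 0.1822 0.0196] F [-0.739  -1.0928 -0.1064] open 0.0603
grip t6.42 [0.4473 0.1821 0.0195] F [0.1236 0.0117 2.4589] open 0.0435
lift t7.23 [0.4463 0.1818 0.0842] F [-0.4194 -0.2224 -2.0668] open 0.0437
```

View pics/sb2.png

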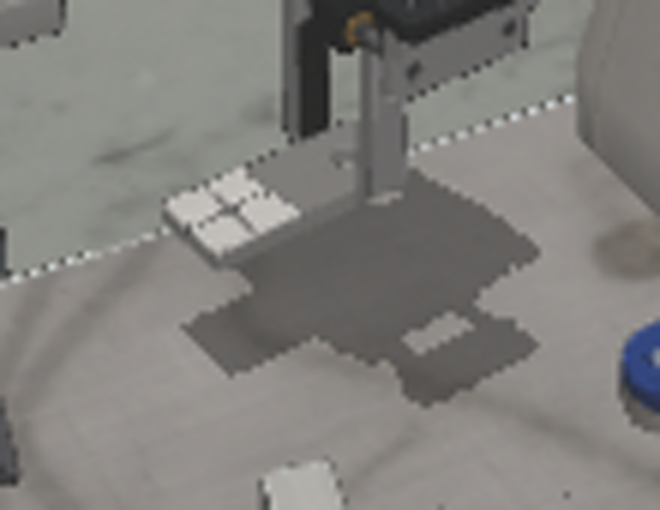

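```bash
python3 - <<'E'
from h import *
t=cv2.imread("pics/top_b.png");s=cv2.imread("pics/side_b.png")
P0=np.array([.4463,.1818])
pt=proj("top",[.4463+.062*.151,.1818-.062*.9885,.0747]); ps=proj("side",[.4463+.062*.151,.1818-.062*.9885,.0747]); print(pt,ps)
cv2.imwrite("pics/tb2.png",up(t,215,275,230,275,10))
a=darkc(t,pt,1.5);b=darkc(s,toimg((234,210),200,130,6),1.5);print(a,b,tri(a,b))
E
```

```text
[250.7505 256.9691] [237.9988 164.8324]
[250.7706 257.0652] [238.0351 164.5912] (array([0.4555, 0.1206, 0.0754]), np.float64(0.000260227569533099))
```

View pics/tb2.png

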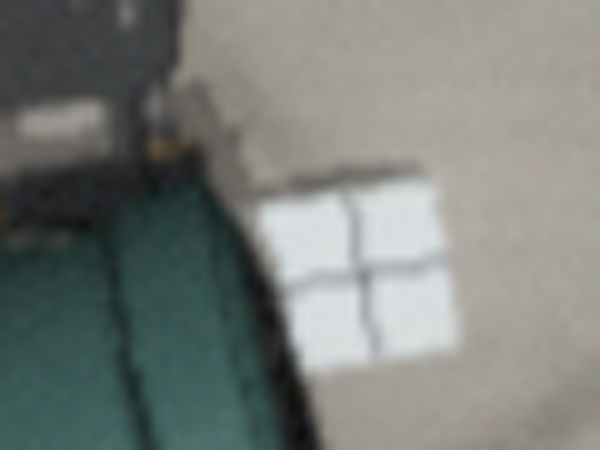

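```bash
cat >> h.py <<'E'
YAW=-13.1; u=np.array([np.cos(np.radians(YAW)),np.sin(np.radians(YAW))]); v=np.array([-u[1],u[0]])
STOP=np.array([.6835,.0672])
def along(d,z,e=0): return [*(STOP+d*u+e*v),z]
E
python3 - <<'E'
from h import *
bot.line_to([.4463,.17,.10],vel=.15)
bot.move_pose(along(-.155,.10),Q(90+YAW)); bot.hold(.2)
s=st("above"); q=s["tool_rot"];print(R.from_quat([q[1],q[2],q[3],q[0]]).as_matrix())
pics("c")
t=cv2.imread("pics/top_c.png");s=cv2.imread("pics/side_c.png")
cv2.imwrite("pics/tc2.png",up(t,225,305,155,235,7)); cv2.imwrite("pics/sc2.png",up(s,200,310,140,260,5))
E
```

```text
above t9.03 [0.5323 0.1026 0.1   ] F [-0.0585 -0.6953 -1.7947] open 0.0437
[[ 0.2265  0.0001 -0.974 ]
 [ 0.974   0.0001  0.2265]
 [ 0.0001 -1.     -0.    ]]
```

View pics/tc2.png

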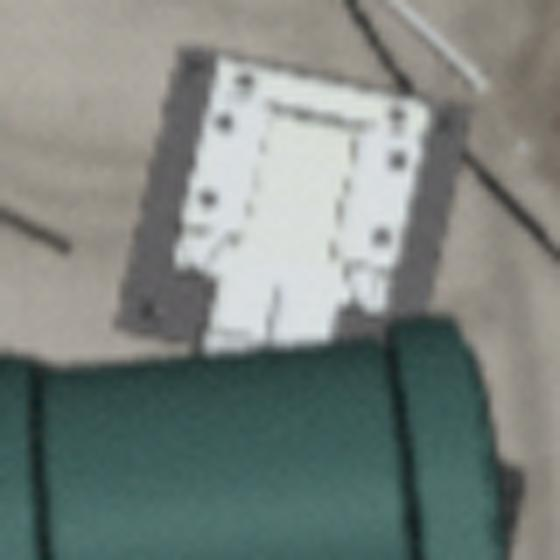

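View pics/sc2.png

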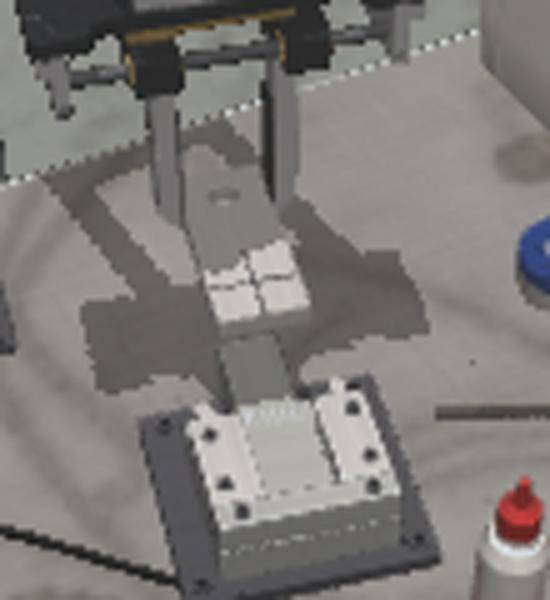

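```bash
python3 - <<'E'
from h import *
bot.line_to(along(-.155,.060),Q(90+YAW),vel=.1); 
h=bot.line_to(along(-.155,.044),vel=.02,f_stop=3); s=st(f"floor {h}")
z=s["ee_pos"][2]+.0008
bot.line_to(along(-.155,z),vel=.02); st("rel")
h=bot.line_to(along(-.120,z),vel=.03,f_stop=6); st(f"slide {h}")
if not h:
    h=bot.line_to(along(-.078,z),vel=.025,f_stop=8); s=st(f"slide2 {h}")
    P=s["ee_pos"][:2]-STOP; print("along",P@u,"across",P@v)
E
```

```text
floor True t10.28 [0.5325 0.1024 0.0486] F [0.     0.1071 4.7491] open 0.0435
rel t10.54 [0.5327 0.1023 0.0493] F [0.8762 0.2419 0.992 ] open 0.0435
slide True t11.70 [0.5665 0.0945 0.0496] F [ 0.5233 -0.2888  2.6381] open 0.0437
```

```bash
python3 - <<'E'
from h import *
st()
h=bot.line_to(along(-.100,.0500),vel=.03,f_stop=8); s=st(f"slide {h}")
P=s["ee_pos"][:2]-STOP; print("along",P@u,"across",P@v)
if P@u>-.1025:
    h=bot.line_to(along(-.076,.0500),vel=.025,f_stop=10); s=st(f"slide2 {h}")
    P=s["ee_pos"][:2]-STOP; print("along",P@u,"across",P@v)
pics("d")
t=cv2.imread("pics/top_d.png");s=cv2.imread("pics/side_d.png")
cv2.imwrite("pics/tc2.png",up(t,225,305,155,235,7)); cv2.imwrite("pics/sc2.png",up(s,200,310,140,260,5))
E
```

```text
t11.70 [0.5665 0.0945 0.0496] F [ 0.5233 -0.2888  2.6381] open 0.0437
slide True t12.02 [0.5673 0.0944 0.0496] F [0.3361 0.4802 2.9143] open 0.0434
along -0.11932522765407715 across 0.00012929772092947484
```

View pics/tc2.png

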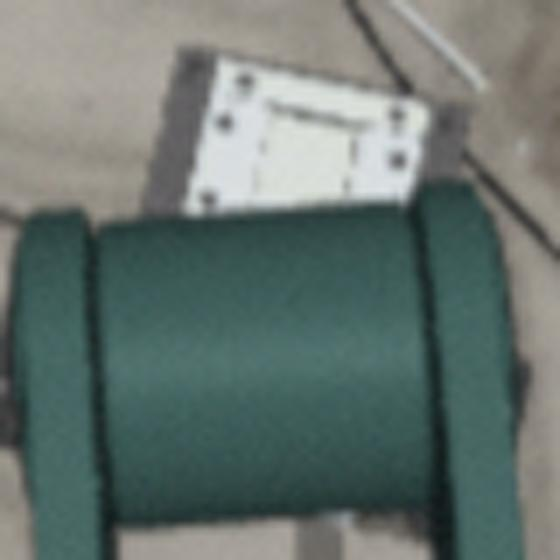

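View pics/sc2.png

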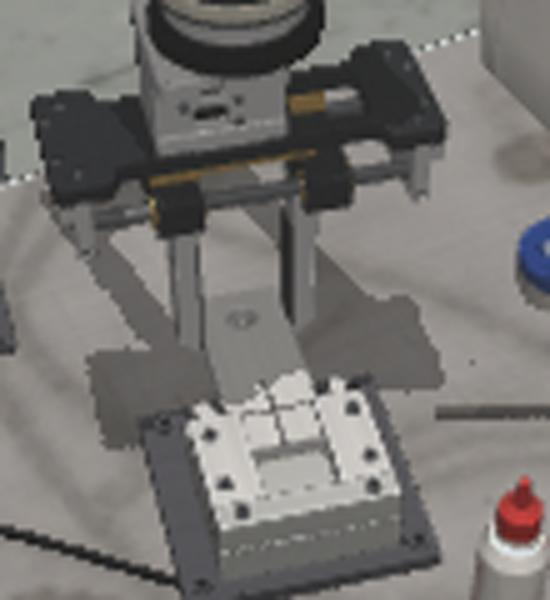

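```bash
python3 - <<'E'
from h import *
bot.line_to(along(-.1195,.0505),vel=.02); st("up")
for d in (-.116,-.112,-.108,-.104,-.100):
    h=bot.line_to(along(d,.0505),vel=.03,f_stop=14); s=st(f"{d} {h}")
    P=s["ee_pos"][:2]-STOP; print("along",P@u,"across",P@v, "Fu",s["contact_force"][:2]@u,"M",s["moment"])
    if h: break
E
```

```text
up t12.37 [0.5668 0.0942 0.0499] F [ 0.7563 -0.9127 -0.3593] open 0.0433
-0.116 False t12.63 [0.5702 0.0934 0.0501] F [ 0.009  -0.4355 -0.2443] open 0.0433
along -0.11625931599350033 across -0.00014921625977825804 Fu 0.10746674368261923 M [ 0.0533 -0.1432 -0.004 ]
-0.112 False t12.92 [0.5748 0.0924 0.0504] F [ 0.1562  0.1566 -0.5829] open 0.0433
along -0.11162437283172749 across -7.127600264448085e-05 Fu 0.11663541601296816 M [-0.0286 -0.216   0.0057]
-0.108 False t13.20 [0.5786 0.0916 0.0505] F [-0.573   0.2356 -0.6017] open 0.0436
along -0.10766634025421443 across -1.003550854797749e-05 Fu -0.6115122813373189 M [ 0.0435 -0.1723 -0.0021]
-0.104 False t13.48 [0.5825 0.0907 0.0505] F [-0.1473  0.4117  0.2933] open 0.0432
along -0.10368974387850788 across -3.6296282103729664e-06 Fu -0.23680602156725936 M [ 0.055  -0.2056  0.0144]
-0.1 False t13.77 [0.5864 0.0898 0.0505] F [ 0.6438  0.2999 -0.7177] open 0.0434
along -0.09971442772488534 across -2.6597001871038195e-05 Fu 0.559048089303531 M [-0.0091 -0.2656  0.008 ]
```

```bash
python3 - <<'E'
from h import *
h=bot.line_to(along(-.074,.0505),vel=.025,f_stop=12); s=st(f"{h}")
P=s["ee_pos"][:2]-STOP; print("along",P@u,"across",P@v, "Fu",s["contact_force"][:2]@u,"M",s["moment"])
pics("e")
s=cv2.imread("pics/side_e.png")
cv2.imwrite("pics/sc2.png",up(s,200,310,140,260,5))
E
```

```text
True t14.53 [0.6013 0.0864 0.0496] F [-0.4108 -0.8557  5.2521] open 0.0435
along -0.08440905330438345 across 7.988688564031633e-05 Fu -0.20615239075358854 M [ 0.1395 -0.1295 -0.0152]
```

View pics/sc2.png

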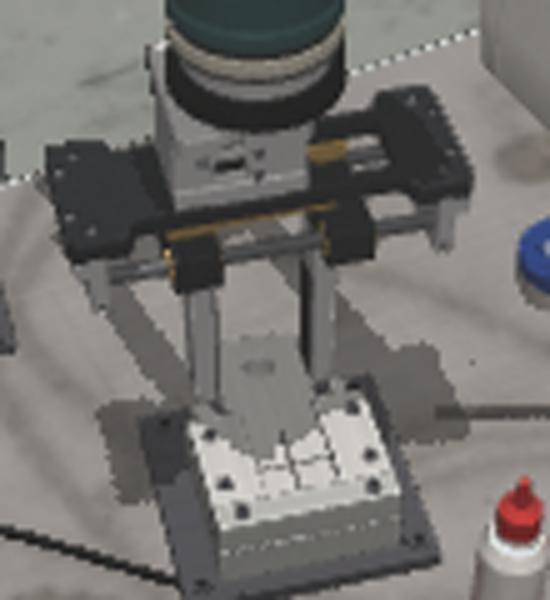

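```bash
python3 - <<'E'
from h import *
bot.line_to(along(-.0844,.0503),vel=.02); st()
h=bot.line_to(along(-.078,.0503),vel=.02,f_stop=15); s=st(f"{h}")
P=s["ee_pos"][:2]-STOP; print("along",P@u,"across",P@v, "Fu",s["contact_force"][:2]@u)
E
```

```text
t14.92 [0.6013 0.0864 0.0499] F [-1.3959  0.3998  1.2568] open 0.0434
True t15.23 [0.6016 0.0863 0.0495] F [-2.3725  0.0875  4.6915] open 0.0435
along -0.08410229111982494 across 8.82594963948134e-06 Fu -2.3305722031274643
```

```bash
python3 - <<'E'
from h import *
bot.gripper_to(.062,35); st("open")
bot.line_to(along(-.0841,.14),vel=.15); st("up")
bot.move_pose([.40,.04,.28],Q(53)); st("away")
pics("f")
t=cv2.imread("pics/top_f.png");s=cv2.imread("pics/side_f.png")
cv2.imwrite("pics/tc2.png",up(t,225,305,155,235,7)); cv2.imwrite("pics/sc2.png",up(s,215,300,185,260,7))
E
```

```text
open t15.74 [0.6008 0.0864 0.0487] F [ 0.2782 -0.2961  0.5419] open 0.0625
up t16.50 [0.601  0.0862 0.1391] F [-0.6739 -0.8409 -1.2266] open 0.0619
away t17.48 [0.4002 0.04   0.2787] F [-0.6619  0.4136 -0.1609] open 0.0618
```

View pics/tc2.png

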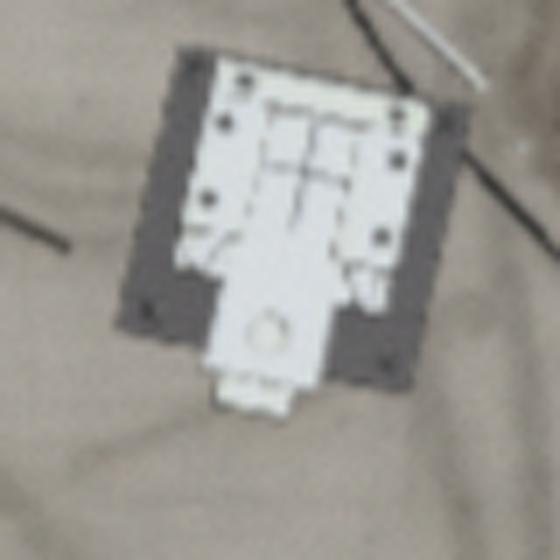

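View pics/sc2.png

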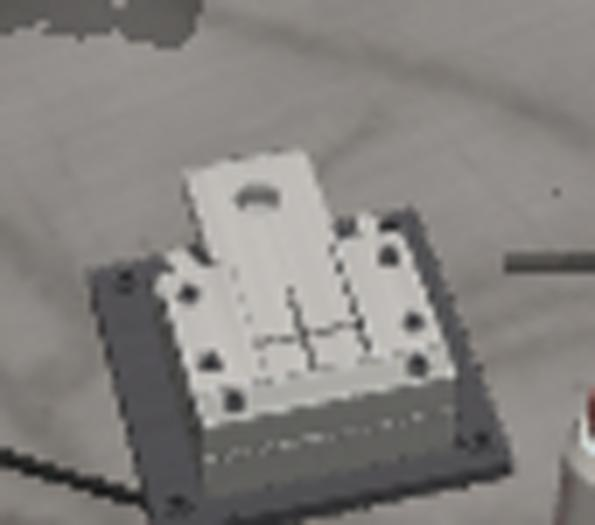

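```bash
python3 - <<'E'
from h import *
t=cv2.imread("pics/top_f.png");s=cv2.imread("pics/side_f.png")
def cross(im,x0,x1,y0,y1,lines,f=8):
    "intersection of two dark lines: per line refine by weighted darkness profile samples, cv2.fitLine"
    g=cv2.cvtColor(im,cv2.COLOR_BGR2GRAY).astype(np.float32); out=[]
    for a,b in lines:
        a,b=np.array(a,float),np.array(b,float); d=(b-a)/np.linalg.norm(b-a); n=np.array([-d[1],d[0]]); pts=[]
        for k in np.linspace(0,1,25):
            c=a+(b-a)*k; o=np.linspace(-1.6,1.6,17); q=(c+o[:,None]*n).astype(np.float32)
            pr=cv2.remap(g,q[:,0].reshape(1,-1),q[:,1].reshape(1,-1),cv2.INTER_CUBIC)[0]
            w=np.clip(np.percentile(pr,75)-pr,0,None)
            if w.sum()>0: pts.append(c+n*(w*o).sum()/w.sum())
        vx,vy,x,y=cv2.fitLine(np.array(pts,np.float32),cv2.DIST_HUBER,0,.01,.01).ravel(); out.append((np.array([x,y]),np.array([vx,vy])))
    (p,d),(q,e)=out; k=np.linalg.solve(np.stack([d,-e],1),q-p); return p+k[0]*d
T=lambda a:toimg(a,225,155,7); S=lambda a:toimg(a,215,185,7)
mt=cross(t,0,0,0,0,[(T((275,163)),T((345,181))),(T((315,128)),T((297,215)))])
ms=cross(s,0,0,0,0,[(S((262,342)),S((355,323))),(S((292,293)),S((310,362)))])
print(mt,ms,darkc(t,mt,1.5),darkc(s,ms,1.5)); P,e=tri(mt,ms); print("tri",P,e)
print(plane("top",mt,.04),plane("side",ms,.04))
print("by TCP  ", along(-.0841+.062,.04), "by stop",along(-.022,.04))
s_=bot.sense();print(s_["ee_pos"])
E
```

```text
[268.0733 179.1749] [257.8241 232.3208] [268.2433 179.1586] [257.6693 232.3761]
tri [0.661  0.0721 0.0418] 0.00023764436357091607
[0.6612 0.0722 0.04  ] [0.6596 0.0727 0.04  ]
by TCP   [np.float64(0.661975131123133), np.float64(0.07220899389435449), 0.04] by stop [np.float64(0.6620725287198609), np.float64(0.07218632876361081), 0.04]
[0.4004 0.0401 0.2783]
```

```bash
python3 - <<'E'
from h import *
A=53
bot.gripper_to(.05,5)
bot.move_pose([.452,-.0303,.19],Q(A)); bot.hold(.15); st("above")
h=bot.line_to([.452,-.0303,.0985],Q(A),vel=.1,f_stop=5); st(f"down {h}")
if not h:
    bot.gripper_to(.0,4); bot.hold(.2); st("closed")
    pics("g")
    t=cv2.imread("pics/top_g.png");s=cv2.imread("pics/side_g.png")
    cv2.imwrite("pics/sc2.png",up(s,120,230,100,225,5));cv2.imwrite("pics/tc2.png",up(t,260,380,190,290,5))
E
```

```text
above t18.73 [ 0.4527 -0.0296  0.1924] F [ 0.0302 -0.5869  0.8279] open 0.0499
down False t19.79 [ 0.4526 -0.0304  0.0992] F [-0.112   0.0212  0.2557] open 0.0501
closed t20.59 [ 0.4521 -0.0304  0.0986] F [-1.6619 -0.7265  1.2245] open 0.0178
```

View pics/sc2.png

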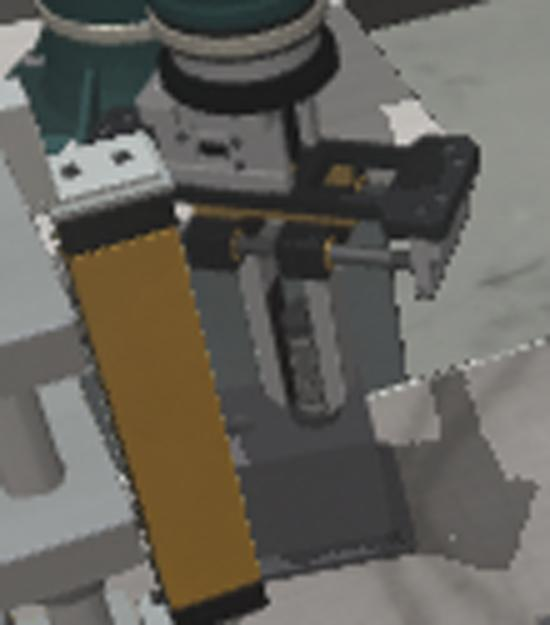

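View pics/tc2.png

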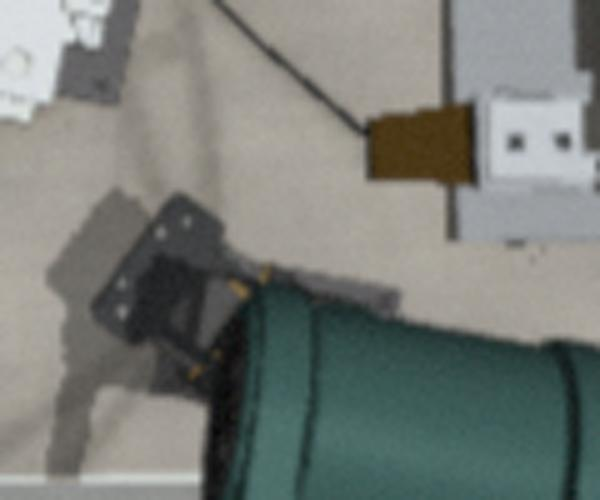

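```bash
python3 - <<'E'
from h import *
h=bot.line_to([.452,-.0303,.0925],vel=.02,f_stop=4); st(f"collar {h}")
s=bot.sense()["ee_pos"]
bot.line_to([.452,-.0303,s[2]+.0005],vel=.02)
bot.gripper_to(.0,20); bot.hold(.2); st("20N")
bot.gripper_to(.0,55); bot.hold(.2); st("55N")
E
```

```text
collar True t20.90 [ 0.4522 -0.0307  0.0978] F [-0.639  -0.9247  2.0955] open 0.0176
20N t21.57 [ 0.4518 -0.0302  0.098 ] F [ 0.4092 -0.2898 -2.4204] open 0.0173
55N t21.98 [ 0.452  -0.0303  0.0983] F [ 0.1694  0.0575 -2.3605] open 0.0162
```

```bash
python3 - <<'E'
from h import *
bot.line_to([.452,-.0303,.20],vel=.12); st("lift")
M=np.array([.661,.0722])
bot.move_pose([*M,.20],Q(53)); bot.hold(.4); st("over mark")
bot.line_to([*M,.145],Q(53),vel=.08); bot.hold(.4); st("near")
pics("h")
t=cv2.imread("pics/top_h.png");s=cv2.imread("pics/side_h.png")
cv2.imwrite("pics/sc2.png",up(s,205,325,120,265,4));cv2.imwrite("pics/sc3.png",up(s,230,290,190,250,10));cv2.imwrite("pics/tc2.png",up(t,225,305,155,235,7))
E
```

```text
lift t22.98 [ 0.4515 -0.0302  0.199 ] F [ 0.5281 -0.256  -3.0565] open 0.0163
over mark t24.31 [0.6607 0.0717 0.2007] F [-0.1354 -1.1054 -2.7589] open 0.0159
near t25.55 [0.6611 0.0722 0.1453] F [-0.3542  0.2667 -1.71  ] open 0.0163
```

View pics/sc2.png

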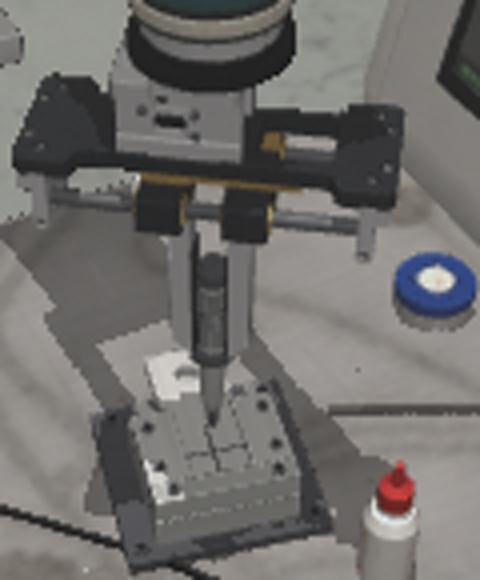

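View pics/sc3.png

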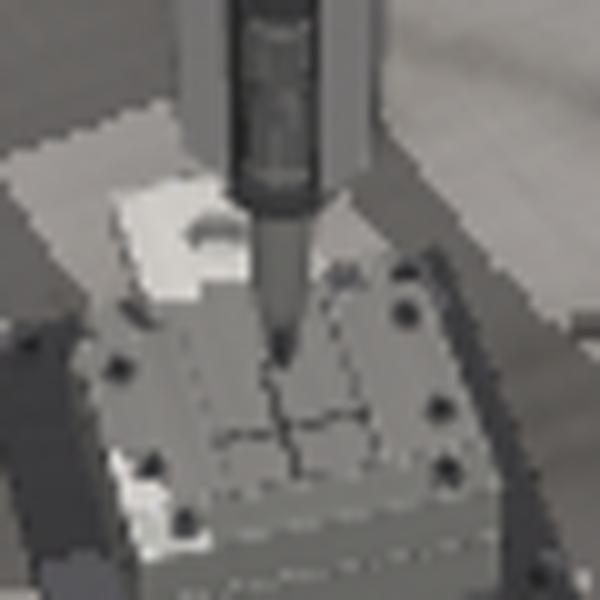

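View pics/tc2.png

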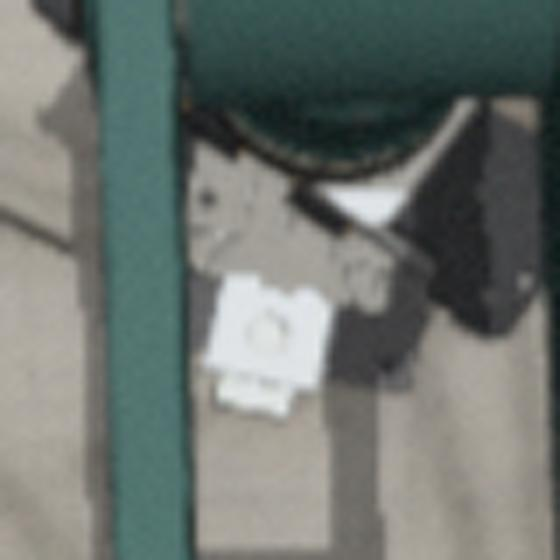

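```bash
python3 - <<'E'
from h import *
p=np.array([.6611,.0722])
print("exp tip",proj("side",[*p,.057]),"seen",toimg((282,366),230,190,10))
print("exp captop",proj("side",[*p,.057+.129]),"seen",toimg((212,252),205,120,4))
print("exp collar bottom",proj("side",[*p,.057+.062]),"seen ctr of collar",toimg((278,207),230,190,10))
print("exp mark",proj("side",[*p,.04]),"seen now",toimg((286,431),230,190,10))
J=[(proj("side",np.array([*p,.04])+d)-proj("side",[*p,.04]))/.001 for d in np.eye(3)*.001]; print("px per mm",np.array(J)*.001)
E
```

```text
exp tip [257.9027 227.9517] seen [257.75 226.15]
exp captop [257.6851 185.6523] seen [257.625 182.625]
exp collar bottom [257.8042 208.8099] seen ctr of collar [257.35 210.25]
exp mark [257.9279 232.8619] seen now [258.15 232.65]
px per mm [[ 0.2025  0.2963]
 [ 0.3867 -0.1556]
 [-0.0015 -0.2851]]
```

```bash
python3 - <<'E'
from h import *
M=np.array([.661,.0722])
h=bot.line_to([*M,.1305],Q(53),vel=.04,f_stop=4); bot.hold(.4); st(f"near {h}")
pics("i")
s=cv2.imread("pics/side_i.png");g=cv2.cvtColor(s,cv2.COLOR_BGR2GRAY)
cv2.imwrite("pics/sc3.png",up(s,235,280,205,250,13))
print(g[214:240,250:268])
E
```

```text
near False t26.56 [0.6611 0.0722 0.1307] F [ 0.6848 -1.1339 -1.1058] open 0.0161
[[177 178 176  81  57  58  63  63  63  63  61  57  62 120 150 152 151 151]
 [196 193 192 193  89  54  55  56  55  56  56  58  94 147 150 152 142 141]
 [203 204 203 201 197  79  60  64  65  64  71 161 169 107 118 109 143 131]
 [205 207 205 202 204  89  92  98 101  99  93 170 119  90  92  86 132 130]
 [141 142 142 139 140  85  95 101 103 101  94 123 127  88  88 100 104 130]
 [130 131 132 131 129  84  95 102 101 100  94 115 126 116 140 127 126 130]
 [130 131 133 132 129  85  94  99 102 101  94 115  90 130 129 128 130 130]
 [131 130 132 132 130  85  93 100 101  99  93 115 114 144 127 126 130 129]
 [131 130 131 132 132  84  94 100 100  98  92 114 128 104 127 127 129 129]
 [132 130 131 131 132 105  94 100 100  97  91 129 129  90 129 128 128 130]
 [132 131 130 132 132 100  93  99  99  97  94 131 129 126 124 129 128 130]
 [132 131 130 132 132 129  91  96  97  94 108 132 130 129 109 128 129 128]
 [133 132 130 131 132 132  63  92  92  84 127 130 131 129 104 130 129 129]
 [130 132 130 131 132 132  79  52  52  84 12
[... 231 characters left out ...]
128 132 129 126 105 129]
 [128 128 131 131 130 132 133  81 103 130 130 129 106  86 106  84  68 133]
 [135 128 131 130 130 132 132 104  62 105  85  84 101 125 129 124 101 141]
 [131 114 105  85 106  84  85 103  75 126 127 126 126 129 132 130 126 106]
 [132 105 101 125 128 126 128 129  79 105 129 129 128 128 130 130 129  93]
 [131 132 125 130 130 130 131 132 127  80 129 130 130 128 130 131 128 114]
 [131 132 113 130 130 131 131 132 131  79 128 130 130 129 129 131 102 106]
 [130 132 123 128 131 130 130 133 132  79 105 101 108 124 129 137 118 118]
 [129 131 132 127 130 131 103 109 125 125 135 117 117 119 120 121 119 118]
 [141 111 119  96 127 137 117 117 119 121 120 118 117 118 118 118 118 119]]
```

View pics/sc3.png

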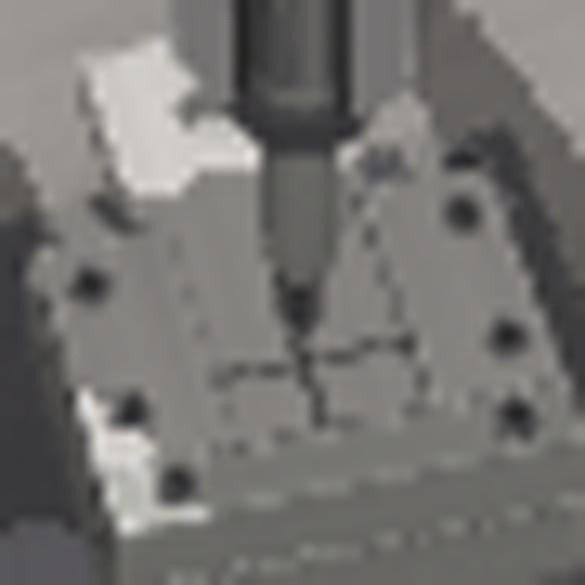

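```bash
python3 - <<'E'
from h import *
M=np.array([.6617,.0726])
bot.line_to([*M,.1305],Q(53),vel=.03); bot.hold(.3); st("shifted")
s=bot.sense(); z=.1285; F0=s["contact_force"][2]
for z in np.arange(.1295,.1255,-.0005):
    bot.line_to([*M,z],vel=.02); bot.hold(.1); F=np.mean([bot.sense()["contact_force"][2]]); print("%.4f %.2f"%(z,F-F0))
    if F-F0>3: break
st("touch"); pics("j")
s=cv2.imread("pics/side_j.png");g=cv2.cvtColor(s,cv2.COLOR_BGR2GRAY)
cv2.imwrite("pics/sc3.png",up(s,235,280,205,250,13))
print(g[222:240,250:268])
E
```

```text
shifted t27.21 [0.6617 0.0726 0.1305] F [ 0.1555 -0.4753 -1.6762] open 0.0165
0.1295 -0.55
0.1290 -0.40
0.1285 -0.02
0.1280 0.04
0.1275 0.97
0.1270 0.54
0.1265 2.07
0.1260 1.96
0.1255 2.58
touch t30.36 [0.6618 0.0726 0.1256] F [0.6166 0.9841 0.9029] open 0.0163
[[131 130 131 132 132 103  93 100 101 102  96 103 128 104 128 127 129 129]
 [132 130 131 132 131 104  94  99 100 101  95 103 129  91 130 128 128 130]
 [132 130 131 132 132 103  93  99 100 100  94 104 129 127 125 129 128 130]
 [132 132 131 132 132  98  93 100  99 100  96 112 129 130 110 129 128 130]
 [132 131 131 131 133 129  90  98  98  98  96 128 132 130 105 130 129 129]
 [131 131 130 130 133 132 102  94  96  92 110 129 132 130 129 109 129 128]
 [129 132 131 131 133 133  83  81  83  85 127 130 131 130 129 107 130 130]
 [128 132 132 131 132 134 127  54  57  69 128 129 130 132 129 104 130 130]
 [116 130 131 131 132 132 132  69  54  67 130 128 129 131 129 127 106 130]
 [127 129 131 131 131 132 132  88  55 105 130 130 106  86 106  84  68 134]
 [136 127 131 130 131 131 132 104  41 102  84  84 101 125 129 125 101 141]
 [131 114 106  84 105  85  86 104  74 126 126 125 127 129 132 130 126 105]
 [132 104 101 126 127 126 128 130  79 105 129 129 128 129 131 130 128  93]
 [131 132 126 131 131 130 132 132 128  81 128 130 130 128 129 132 128 114]
 [131 132 113 129 130 131 131 132 132  79 129 131 130 128 129 132 103 107]
 [130 133 124 128 130 130 131 133 132  80 105 102 109 125 129 139 118 119]
 [129 132 133 127 130 131 103 109 126 126 135 117 117 119 120 121 120 118]
 [142 112 119  97 127 138 117 117 119 120 121 118 118 118 118 118 118 119]]
```

View pics/sc3.png

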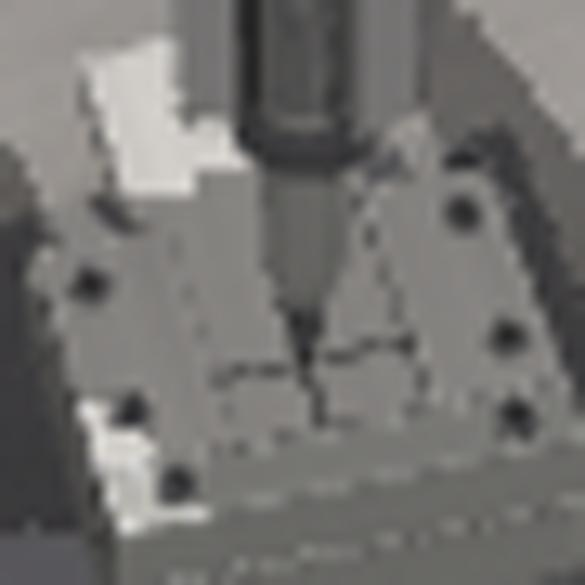

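```bash
python3 - <<'E'
from h import *
M=np.array([.6617,.0726]); F0=-1.68; pk=0
for z in np.arange(.1245,.1145,-.0007):
    bot.line_to([*M,z],vel=.02); bot.hold(.05); s=bot.sense(); F=s["contact_force"]-[0,0,F0]; print("%.4f ee %.4f"%(z,s["ee_pos"][2]),F,"%.2f"%s["clock"])
    pk=max(pk,F[2])
    if pk>8 and F[2]<pk*.68: print("SNAP"); break
E
```

```text
0.1245 ee 0.1247 [0.1709 0.3492 3.6028] 30.76
0.1238 ee 0.1240 [-0.2916 -1.1054  4.775 ] 31.06
0.1231 ee 0.1234 [-0.6974 -0.7213  5.3376] 31.36
0.1224 ee 0.1227 [-0.2262  0.2268  5.3472] 31.66
0.1217 ee 0.1219 [-1.0818  0.1508  7.1932] 31.96
0.1210 ee 0.1214 [0.2911 0.0644 7.5133] 32.26
0.1203 ee 0.1209 [-0.1823  0.325   8.3354] 32.56
0.1196 ee 0.1204 [-0.7171 -0.5071  9.4076] 32.86
0.1189 ee 0.1199 [-0.6281 -0.2896  8.3192] 33.16
0.1182 ee 0.1194 [-1.0953 -0.1224  9.7785] 33.46
0.1175 ee 0.1180 [-0.9203  0.8328  5.0174] 33.76
SNAP
```

```bash
python3 - <<'E'
from h import *
M=np.array([.6617,.0726])
bot.line_to([*M,.150],Q(53),vel=.08); bot.line_to([*M,.205],vel=.12)
bot.move_pose([.452,-.0303,.205],Q(53)); bot.hold(.4); st("over hole")
bot.line_to([.452,-.0303,.172],Q(53),vel=.08); bot.hold(.2); st()
pics("k")
t=cv2.imread("pics/top_k.png");s=cv2.imread("pics/side_k.png")
cv2.imwrite("pics/sc2.png",up(s,130,230,80,210,5));cv2.imwrite("pics/sc3.png",up(s,215,300,185,260,7))
cv2.imwrite("pics/tc2.png",up(t,225,305,155,235,7))
E
```

```text
over hole t36.25 [ 0.4524 -0.0301  0.2049] F [-0.3304 -0.0049 -2.3408] open 0.0161
 t37.02 [ 0.4524 -0.0304  0.1727] F [ 0.3087 -0.4759 -1.1975] open 0.0161
```

View pics/sc2.png

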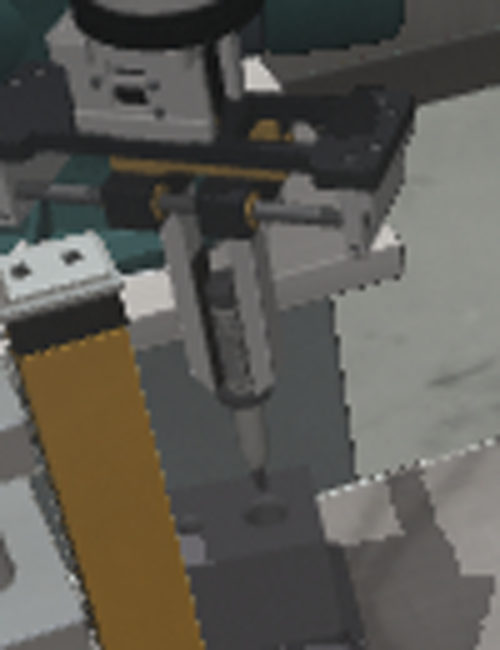

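View pics/sc3.png

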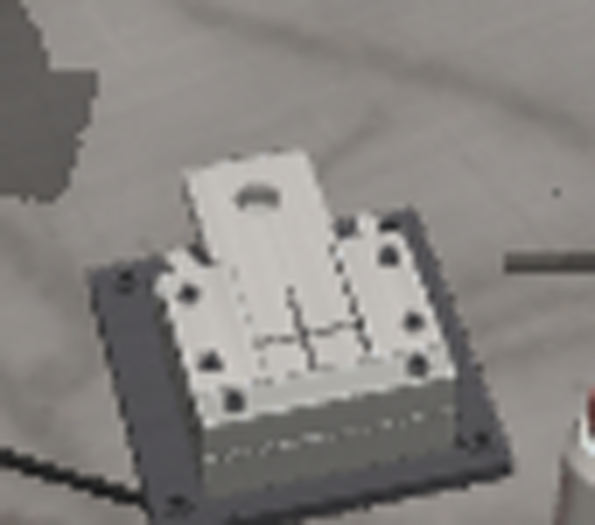

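View pics/tc2.png

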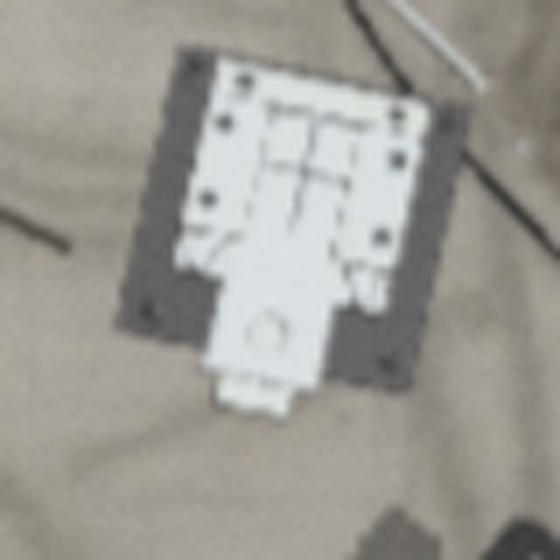

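```bash
python3 - <<'E'
from h import *
hs=toimg((267,513),130,80,5); tp=toimg((262,487),130,80,5)
print("hole by side",plane("side",hs,.072),"tip by side",plane("side",tp,.0850), "exp proj",proj("side",[.4524,-.0304,.085]),tp,proj("side",[.452,-.0303,.072]),hs)
t=cv2.imread("pics/top_k.png");cv2.imwrite("pics/tc2.png",up(t,280,360,220,290,7))
E
```

```text
hole by side [ 0.4506 -0.0299  0.072 ] tip by side [ 0.4456 -0.0289  0.085 ] exp proj [182.3163 178.7791] [182. 177.] [183.0516 182.5788] [183.  182.2]
```

View pics/tc2.png

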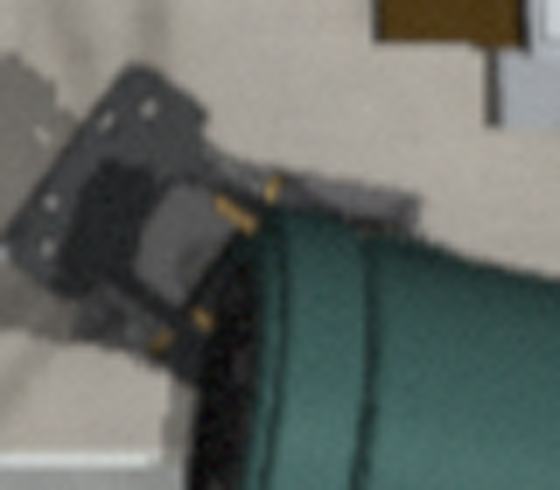

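```bash
python3 - <<'E'
from h import *
h=bot.line_to([.452,-.0303,.104],Q(53),vel=.05,f_stop=6); st(f"in {h}")
if not h or bot.sense()["ee_pos"][2]<.106:
    h=bot.line_to([.452,-.0303,.092],vel=.02,f_stop=4); st(f"seat {h}")
E
```

```text
in False t38.62 [ 0.4523 -0.0303  0.1044] F [-0.7209 -0.9001 -1.4041] open 0.0161
seat True t39.04 [ 0.4523 -0.0304  0.0978] F [ 0.1779 -0.657   4.2169] open 0.0158
```

```bash
python3 - <<'E'
from h import *
bot.gripper_to(.024,5); bot.gripper_to(.05,5); bot.hold(.2); st("open")
bot.line_to([.452,-.0303,.20],Q(53),vel=.12,f_stop=8); st("up")
bot.move_pose([.33,.04,.34],Q(53)); bot.hold(.3); st("away")
pics("l")
t=cv2.imread("pics/top_l.png");s=cv2.imread("pics/side_l.png")
cv2.imwrite("pics/sl.png",s[120:310,130:380].repeat(3,0).repeat(3,1));cv2.imwrite("pics/tl.png",t[100:290,170:370].repeat(3,0).repeat(3,1))
for n,a,b in(("top",cv2.imread("pics/top0.png"),t),("side",cv2.imread("pics/side0.png"),s)):
    d=(np.abs(a.astype(int)-b).max(2)>60).astype(np.uint8); d=cv2.morphologyEx(d,cv2.MORPH_CLOSE,np.ones((5,5)))
    k,l,stt,c=cv2.connectedComponentsWithStats(d); print(n,[(stt[i][:5].tolist()) for i in range(1,k) if stt[i][4]>12])
E
```

```text
open t40.21 [ 0.4512 -0.0302  0.0965] F [ 1.0115 -0.1394 -0.3196] open 0.0497
up t41.23 [ 0.4515 -0.0302  0.199 ] F [ 0.2921 -0.544  -0.4145] open 0.0501
away t42.33 [0.3303 0.0397 0.3387] F [ 0.2225 -0.388  -0.0574] open 0.0501
top [[255, 195, 4, 13, 31], [267, 198, 6, 12, 39], [222, 247, 37, 20, 489], [247, 350, 114, 34, 1267], [270, 352, 12, 9, 16]]
side [[124, 4, 9, 14, 49], [155, 18, 11, 43, 148], [143, 91, 60, 42, 743], [172, 118, 6, 3, 13], [154, 130, 22, 13, 157], [127, 143, 4, 6, 13], [243, 207, 20, 16, 76]]
```

View pics/sl.png

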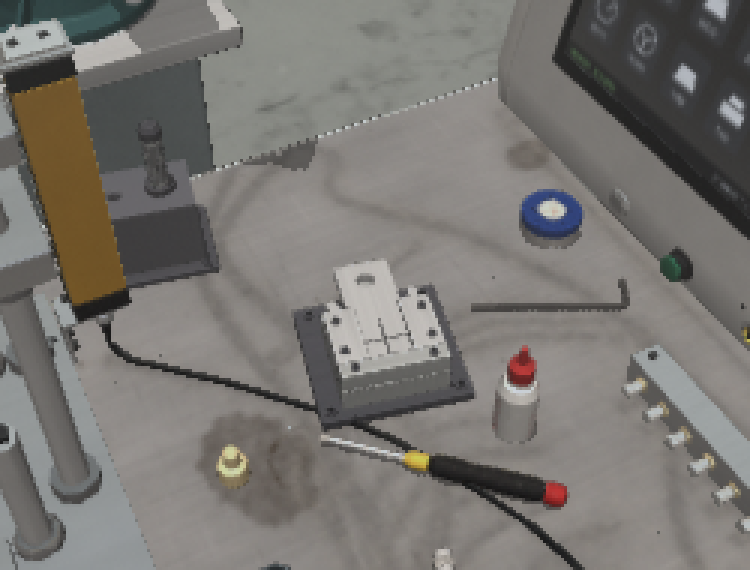

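View pics/tl.png

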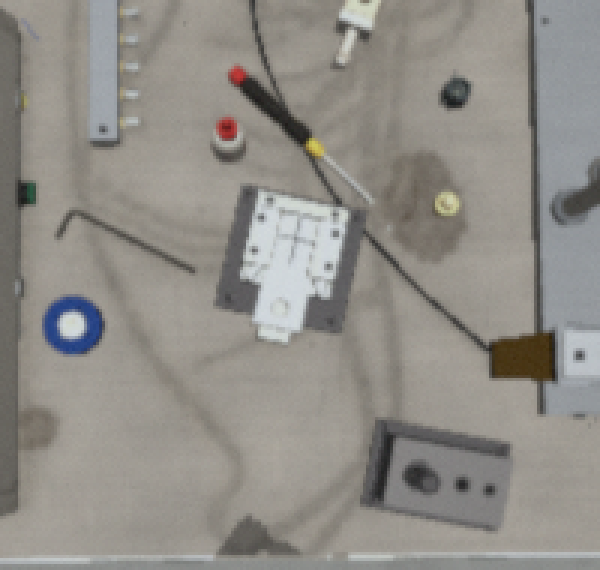

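```bash
python3 - <<'E'
from h import *
for n in "efkl":
    s=cv2.imread(f"pics/side_{n}.png"); g=cv2.cvtColor(s,cv2.COLOR_BGR2GRAY)
    print(n,darkc(s,(257.8,232.3),1.5)); print(g[228:238,255:262])
E
```

```text
e [257.6707 232.3819]
[[132  80 105 129 194 194 200]
 [198 196 118 194 202 201 199]
 [203 204 120 199 203 201 199]
 [204 204 121 163 201 201 200]
 [203 205 159  91 162 129 128]
 [129 130 158 114 195 196 194]
 [195 198 201 120 162 200 201]
 [201 203 205 197 124 199 200]
 [202 202 205 205 119 199 202]
 [201 202 206 205 120 163 159]]
f [257.6652 232.3689]
[[192 118 151 188 188 187 187]
 [192 186 116 187 189 188 187]
 [191 191 112 186 190 188 186]
 [191 191 113 152 188 187 187]
 [189 192 148  86 152 120 119]
 [122 122 148 108 182 183 181]
 [183 185 188 113 152 187 188]
 [188 190 191 184 116 186 188]
 [189 190 192 191 112 186 188]
 [189 189 192 192 112 152 149]]
k [257.6675 232.376 ]
[[194 120 153 190 190 189 189]
 [194 187 117 189 191 189 188]
 [194 193 114 188 191 190 188]
 [193 194 115 154 190 190 189]
 [192 194 150  87 153 123 122]
 [123 123 150 108 185 185 184]
 [186 187 190 114 154 189 190]
 [191 193 194 187 117 188 190]
 [191 192 193 193 114 188 190]
 [191 191 194 194 114 154 151]]
l [257.6668 232.3663]
[[192 118 150 188 187 187 187]
 [192 185 115 186 188 187 186]
 [191 190 112 185 189 187 186]
 [190 191 113 151 188 187 187]
 [189 192 149  86 151 120 119]
 [121 122 147 108 182 182 181]
 [182 185 187 113 152 187 187]
 [188 189 191 184 116 185 187]
 [189 189 191 191 111 186 187]
 [188 189 191 191 112 152 148]]
```

```bash
python3 - <<'E'
from h import *
st(); print(bot.hand_in())
E
```

```text
t42.43 [0.3302 0.0398 0.3393] F [ 0.4742 -0.7858  0.106 ] open 0.0500
the job is handed in; nothing more can be done
None
```

The job is done and handed in at 42.4 s of the 69 s allowed; no verdict was reported.

- **Blank:** I slid it under the keepers scribed end first and pushed it against the end stop twice. The two pushes stopped within 0.3 mm of each other and close to the predicted stop position. The scribed crossing stayed within about 0.02 px in the side view from first contact to the last picture, so it is still home.
- **Punch:** With the point on the crossing, the load rose to about 10 N and fell to about 5 N at roughly 9 to 10 mm of travel. I read that as one snap, and I lifted off straight away.
- **Return:** The punch went back into its hole and seated at 0.0978 m tool height, against 0.0983 m when I gripped it. The gripper was then opened and moved clear.
- **Surroundings:** Comparing first and last pictures showed no change on the bench beyond the blank, the gripper and their shadows.

**Checks that disagreed or were weak:**
- The two cameras differed by up to about 2 mm in x. I settled the point's position from the side view and the arm's own position, because the arm blocked the top view. In that view the point sat within about 0.2 px (0.5 mm) of the crossing.
- The punch appeared to lean about 1° in the grip. Lean along the channel could not be seen.
- The slide stopped early twice on the 6 and 8 N force limits, while the blank was dragging on the channel floor. Raising it about half a millimetre cleared it.
- The hammer joint could not be read directly, so the snap rests on the force drop alone, which was a little below the stated 12 N.

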